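Show the notched test tile at its glaze jar

ROBOT

A 6-joint arm with a two-finger parallel gripper is mounted at the origin on the work surface. World frame = base frame: x ahead of the robot, y to its left, z up, the work surface at z = 0. Lengths are in mm, angles in rad, forces in N, time in s.
With the tool pointing down it reaches from about 225 to 875 mm from the base axis. Payload 3.4 kg.
Tool frame: the origin (TCP) lies at the centre of the arm's flange, where the gripper is bolted on; the fingertips stand 173 mm ahead of it and the grasp point (between the pads) lies 155 mm ahead of it; z points along the fingers, y is the direction in which the jaws open and shut (so a half turn about z gives the same grasp; the last joint's range is limited). The gripper opens to 85 mm and grips with 20 to 120 N. Pads are 22 mm wide; open, the fingers measure 114 mm over their backs; the gripper's body (76 mm by 85 mm) begins 54 mm behind the grasp point. The pads swing forward as they close: fully open they stand 13 mm farther back than shut.
Start: joints at [1.105, 0.276, 1.505, -0, 1.361, -0.121], TCP at [194.366, 541.171, 404.728] pointing down, gripper open.
Joint ranges: [-2.89, 2.89], [-0.75, 2.08], [0.22, 2.7], [-1.18, 4.32], [0.11, 2.71], [-2.7, 2.7]. Speed limits (rad/s): [2.57, 2.57, 3.14, 3.14, 3.14, 3.14].

INTERFACE

Orientations are given as [roll, pitch, yaw] about the fixed x, y, z axes, in that order (R = Rz(yaw) Ry(pitch) Rx(roll)).
In Python, from bench import env gives the robot as it stands. The module is installed in compiled form; this text tells all that it offers.
- The arm moves only by the tool arm_command, never from a script. Its arguments are lists of equal length, an entry for each row: "turn": the turn, a rotation vector about the tool's x, y, z as a fraction of full scale, a list of three; "linear": the shift along the tool's x, y, z as a fraction of full scale, a list of three; "hand": the opening, from 0 (shut) to 1 (fully open). In form: {"turn": [[rx, ry, rz], ...], "linear": [[dx, dy, dz], ...], "hand": [hand, ...]}. A call has 1 to 12 rows; each row is the pose to reach, as a shift and turn from the pose measured when the call began, along the tool's axes at that moment; what a row does not reach only later rows make up. Full scale, the value 1, is 200 mm for a shift and 45 degrees for a turn. A row lasts 1/10 s, in which the tool goes at most 50 mm and 8.59 degrees, less where a joint would pass 70% of its speed; a pose out of reach is approached as far as the arm can. A call with a number of a shift or a turn outside -1 to 1 is refused whole. A call with a gripper value outside its range is refused whole. The fingers move at their own pace and stop on an object; "grip_force" is the grip in N (left out, the last holds). Time passes only in rows, so rows that repeat a pose let the fingers close. It gives the time, the measured TCP pose, the force and the opening at its end, in the units of the state.
- env.get_obs(): the state, without advancing time (a new reading comes with each control period).
- env.read_camera(name): name is "scene" or "top" or "wrist"; returns the picture (420x560x3 uint8, red, green, blue); there is no depth.
- env.get_calibration(name): a dict with "mtx" (3x3 intrinsics, pixels), "extrinsics" (4x4, takes a point from world to camera coordinates); the wrist camera has in their place "T_tool_cam" (4x4, takes a point from camera to tool coordinates, whose origin is the TCP and whose axes are the flange's). Camera axes: x right, y down, z forward; pixel columns grow to the right and rows downward; lengths in mm; the calibration is good to about 2 mm. A picture is of the moment at which its call begins: read the wrist's pose just before it. get_calibration takes no time and is no camera call.
- env.close_job(): hands the job in, once; it reports no verdict.
The state is a dict: "time": time; "joint_pos": joint angles; "joint_vel": joint speeds; "joint_efforts": joint torques, N m; "position": TCP position; "tcp_rot": TCP orientation; "contact_force": force on the tool from outside, world axes, zero at the start; "ft_torque": the same for the moment, N m; "opening": finger opening in mm.
Only numpy, scipy, OpenCV 4.12 (cv2) and the standard library are available. Lean on these libraries where they do the work, as an engineer would, in place of code of your own. Each camera call takes 0.05 s, during which the arm holds its last target. There are 200 camera calls.

TASK

Two fired clay tiles stand on edge in small wooden stands: take the one with a notch cut from one corner, gripping it by the end away from the notch so that its label stays uncovered. Hold it in the air straight above the jar whose lid has a knob, about a hand's width clear of the lid, with the label face turned up towards the ceiling (tilted more than half way over from upright towards flat), and finish while still holding it there, motionless. Do not push the jars, the other tile or the bowl from their places.

Things in the scene. Friction and masses are not known exactly. Their poses are not given: they have to be found in the camera images.
- test_tile: Notched clay tile 120 x 9 x 50 mm high, 0.11 kg, loose, on its long edge in its stand. Origin: its middle. x: along it to the NOTCHED end; y: outward normal of the LABEL face; z: to the upper long edge. A 14 x 14 mm notch is missing at the upper +x corner. Label: thin panel 36 x 28 mm on the +y face, x 4 to 40 mm; facing it, the notch is at the upper left. Grip the -x end.
- test_stand: Fixed wooden stand of the notched tile, at any yaw: base 70 (x) x 60 (y) x 12 mm high, two cheeks 46 mm long, 8 mm thick, up to 28 mm above the table, with an 11 mm slot along x between them. Origin under its centre, on the table. The tile rests on the base, spanning heights 12 to 62 mm; its ends overhang the cheeks by 37 mm.
- plain_tile: The other tile, loose, of the same clay and size (120 x 9 x 50 mm) but with four whole corners and no label, standing in an equal stand. Origin at its middle, x along its length, z up. Leave it.
- knob_jar: The jar to go to: a lidded terracotta glaze jar, loose, 0.45 kg, 80 mm across, rim of the lid 70 mm above the table, and in the middle of the lid a round knob 26 mm across whose top is 92 mm above the table. Origin at the centre of its underside, z up along its axis.
- flat_jar1: A jar as the knobbed one but with a flat lid without knob, 80 mm across, 70 mm high, loose. Origin at the centre of its underside. Leave it.
- flat_jar2: Another flat-lidded jar, the same as flat_jar1. Leave it.
- bowl: Terracotta bowl, loose, 110 mm across and 50 mm high, further back on the table. Origin at the centre of its underside. Leave it.
Things that resemble listed ones, but are neither listed nor needed, are in the scene too. What is shaped like the flat_jar1 but turquoise or yellow is not meant. What is shaped like the flat_jar2 but turquoise is not meant.

How it is judged:
By the outcome, as a careful person would: the job done as asked, in the order asked, and still so for the second after the job is handed in, while the arm keeps its last pose, push and grip.
It also fails if it takes over 38 s, if anything falls off the work surface, if the arm or the gripper's body presses on something with over 40 N, if the wrist force passes 120 N, or if a joint passes its speed limit or range.

## Working session

There is one attempt and no reset: what is moved stays moved. The work goes in short steps, Python scripts to look and compute and a tool call to move; the robot and the scene stay as the last step left them, time stands still between calls to the robot, and variables do not carry over. Pictures are saved under pics/ and viewed, about 8 in all and at most 12, crops included, and the job is handed in when it is done.

Besides the shell and the picture viewer there is one more tool, called after "Request:" by a JSON object that holds its "op" and its "data". arm_command: Moves the arm, as the interface text tells. Its arguments: {"type":"object","properties":{"turn":{"type":"array","items":{"type":"array","items":{"type":"number"}}},"linear":{"type":"array","items":{"type":"array","items":{"type":"number"}}},"hand":{"type":"array","items":{"type":"number"}},"grip_force":{"type":"number"}},"required":["turn","linear","hand"]}

```bash
mkdir -p pics; cat > h.py <<'E'
import numpy as np, cv2
from bench import env
from scipy.spatial.transform import Rotation as R
def cam(n):
    c=env.get_calibration(n); return np.array(c['mtx']),np.array(c['extrinsics'])
def ray(n,u,v,z):
    K,T=cam(n); d=T[:3,:3].T@np.linalg.inv(K)@[u,v,1]; o=-T[:3,:3].T@T[:3,3]
    return o+d*(z-o[2])/d[2]
def proj(n,p):
    K,T=cam(n); q=K@(T[:3,:3]@np.array(p,float)+T[:3,3]); return q[:2]/q[2]
def save(n,f,crop=None,s=1):
    im=env.read_camera(n)[:,:,::-1]
    if crop: a,b,c,d=crop; im=im[b:d,a:c]
    cv2.imwrite('pics/'+f,cv2.resize(im,None,fx=s,fy=s,interpolation=cv2.INTER_CUBIC))
E
python3 - <<'E'
from h import *
save('top','top1.png',s=1.4);save('scene','sc1.png',s=1.4)
for n in('top','scene'):
    K,T=cam(n);print(n,K.round(1).tolist(),(-T[:3,:3].T@T[:3,3]).round(),T[2,:3].round(2))
o=env.get_obs();print(o['position'],o['tcp_rot'],o['opening'],o['time'])
print(env.get_calibration('wrist'))
E
```

```text
top [[379.7, 0.0, 274.9], [0.0, 379.7, 207.1], [0.0, 0.0, 1.0]] [414. -23. 924.] [ 0.14  0.02 -0.99]
scene [[476.3, 0.0, 273.8], [0.0, 476.3, 207.9], [0.0, 0.0, 1.0]] [1174. -379.  731.] [-0.62  0.38 -0.68]
[194.27195744 540.99177176 403.94214121] [-3.13996431e+00 -2.14232061e-04  2.79676944e+00] 85.45218877930667 0.1
{'mtx': array([[296.48443358,   0.        , 275.07665142],
       [  0.        , 296.48443358, 209.18233049],
       [  0.        ,   0.        ,   1.        ]]), 'T_tool_cam': array([[ 3.71562071e-04, -9.54616484e-01, -2.97837591e-01,
         7.61921190e+01],
       [ 9.99999813e-01,  2.09851052e-04,  5.74926517e-04,
        -1.71736414e-01],
       [-4.86332799e-04, -2.97837748e-01,  9.54616383e-01,
         3.15642561e+01],
       [ 0.00000000e+00,  0.00000000e+00,  0.00000000e+00,
         1.00000000e+00]])}
```

View pics/top1.png

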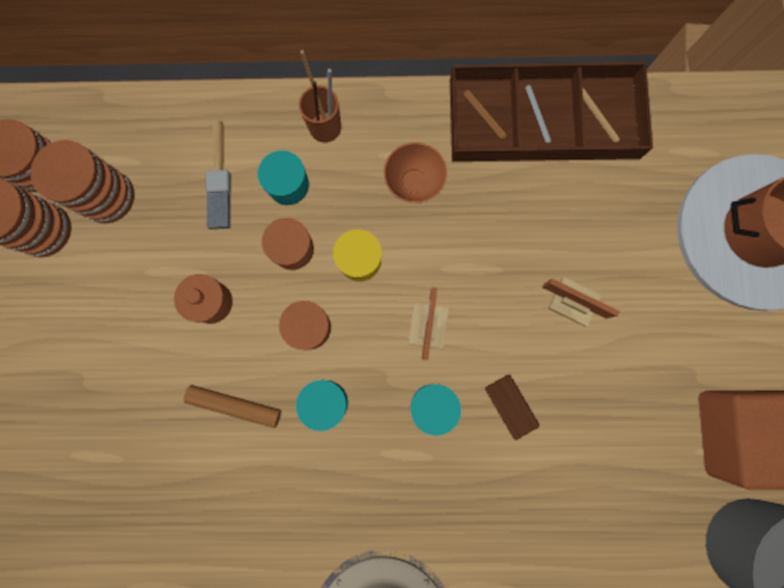

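View pics/sc1.png

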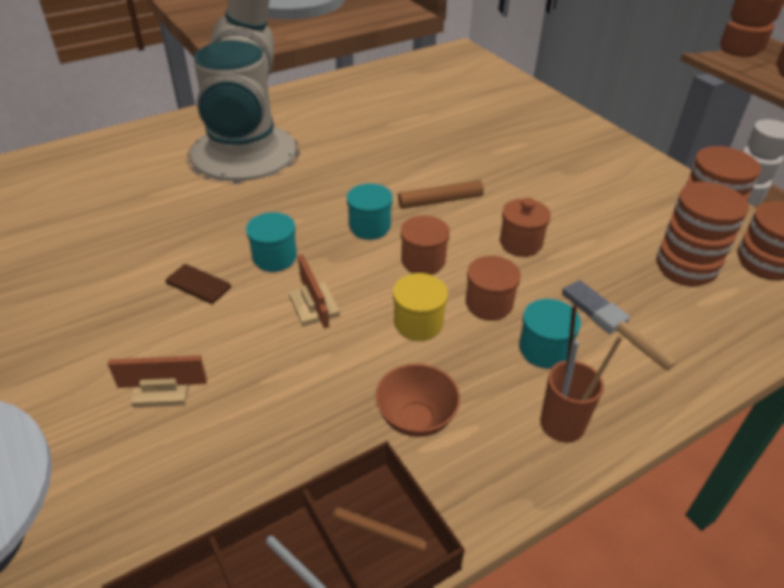

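The top picture shows the knob jar at (197,297), two flat clay jars, and tiles at (430,323) and (580,298). The notch is not readable yet, so I'll enlarge both tiles.

```bash
python3 - <<'E'
from h import *
a=env.read_camera('top')[:,:,::-1];b=env.read_camera('scene')[:,:,::-1]
r=lambda im,x0,y0,w,h,s:cv2.resize(im[y0:y0+h,x0:x0+w],None,fx=s,fy=s,interpolation=cv2.INTER_CUBIC)
# tiles: top A (x0 280,y0 195), top B (380,190); scene A (200,175), scene B (70,245)
m=np.vstack([np.hstack([r(a,280,195,60,70,6),r(a,380,190,70,50,6)[:300].copy() if 0 else r(a,380,180,70,70,6)]),
 ])
n=np.hstack([r(b,200,175,60,70,6),r(b,70,235,80,70,6)[:,:420]])
cv2.imwrite('pics/c.png',cv2.resize(np.vstack([m[:300],n[:300]]),None,fx=1,fy=1))
for q in [(200/1.4,298/1.4)]:print(ray('top',197/1.4,296/1.4,92))
print(ray('top',195/1.4,296/1.4,92), ray('scene',527/1.4,204/1.4,92))
print('A ends',ray('top',433/1.4,289/1.4,62),ray('top',425.5/1.4,358/1.4,62))
print('B ends',ray('top',547/1.4,283/1.4,62),ray('top',616/1.4,314/1.4,62))
E
```

```text
[526.17548433 290.59707788  92.        ]
[526.21017736 293.79619835  92.        ] [533.49170015 288.97387048  92.        ]
A ends [537.53872617 -86.14052575  62.        ] [425.74629586 -71.75518984  62.        ]
B ends [ 545.36333736 -271.9837643    62.        ] [ 493.51700737 -380.11890075   62.        ]
```

View pics/c.png

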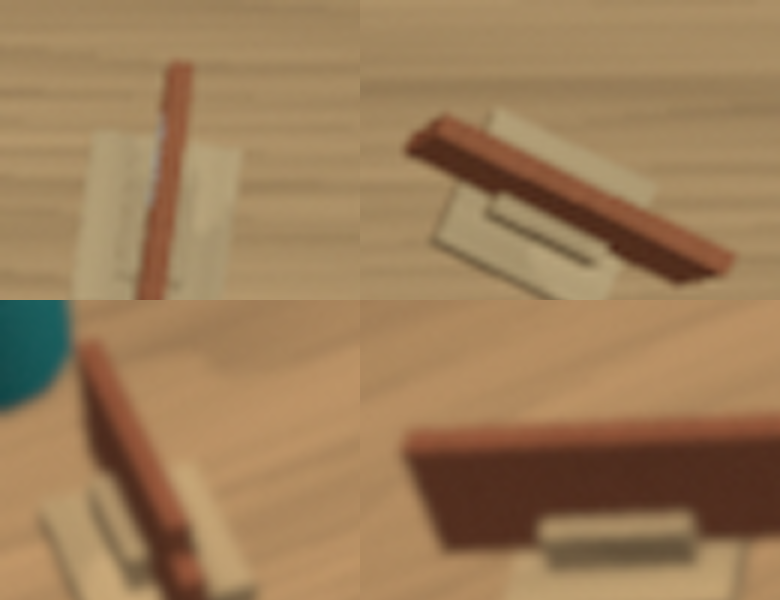

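Tile A (top view at (430,323)) has a pale label edge on its +y side near the far end. It also has a step at its far upper corner, so it is the notched tile, with yaw about -0.13. Its near (-x) end is at about (426,-72). B shows whole corners. Next I'll hover over A's near end.

```bash
cat >> h.py <<'E'
def Rt(yaw,tilt=0): return R.from_euler('xyz',[np.pi,0,yaw])*R.from_rotvec([-tilt,0,0])
def go(pos,rot):
    o=env.get_obs(); R0=R.from_euler('xyz',o['tcp_rot'])
    l=R0.inv().apply(np.array(pos)-o['position'])/200; t=(R0.inv()*rot).as_rotvec()/(np.pi/4)
    print('linear',l.round(3),'turn',t.round(3),'pos',np.round(o['position'],1),'q',np.round(o['joint_pos'],2),'t',o['time'],'F',np.round(o['contact_force'],1),'op',o['opening'])
E
python3 -c "
from h import *
go([440,-74,340],Rt(3.014))"
```

```text
linear [-2.196 -2.479  0.323] turn [-0.001 -0.    -0.277] pos [194.3 541.  404.2] q [ 1.1   0.28  1.51  0.    1.36 -0.12] t 0.2 F [-0.1  0.2 -0.5] op 85.33156809335516
```

Request:
{"op": "arm_command", "data": {"turn": [[0,0,0],[0,0,0],[0,0,0],[0,0,0],[0,0,0],[0,0,0],[0,0,0],[0,0,0]], "linear": [[-0.85,-0.96,0],[-0.85,-0.96,0],[-0.85,-0.96,0],[-0.85,-0.96,0],[-0.85,-0.96,0],[-0.85,-0.96,0],[-0.85,-0.96,0],[-0.85,-0.96,0]], "hand": [1,1,1,1,1,1,1,1]}}

```text
time: 1.0
position: [289.4, 303.6, 404.5]
tcp_rot: [3.141, -0.001, 2.797]
contact_force: [-0.4, 0.2, 0.6]
opening: 85.6
```

Request:
{"op": "arm_command", "data": {"turn": [[0,0,0],[0,0,0],[0,0,0],[0,0,0],[0,0,0],[0,0,0],[0,0,0],[0,0,0]], "linear": [[-0.85,-0.96,0],[-0.85,-0.96,0],[-0.85,-0.96,0],[-0.85,-0.96,0],[-0.85,-0.96,0],[-0.85,-0.96,0],[-0.85,-0.96,0],[-0.85,-0.96,0]], "hand": [1,1,1,1,1,1,1,1]}}

```text
time: 1.8
position: [384.4, 67.0, 404.1]
tcp_rot: [3.141, -0.002, 2.799]
contact_force: [-0.4, -0.2, 0.9]
opening: 85.5
```

```bash
python3 -c "
from h import *
go([440,-74,340],Rt(3.014))"
```

```text
linear [-0.5   -0.571  0.319] turn [ 0.001 -0.003 -0.274] pos [384.4  67.  404.1] q [-0.01 -0.01  1.85  0.    1.3  -1.24] t 1.8 F [-0.4 -0.2  0.9] op 85.54741842713162
```

Request:
{"op": "arm_command", "data": {"turn": [[0,0,-0.274],[0,0,-0.274],[0,0,-0.274],[0,0,-0.274],[0,0,-0.274],[0,0,-0.274],[0,0,-0.274],[0,0,-0.274]], "linear": [[-0.5,-0.571,0.319],[-0.5,-0.571,0.319],[-0.5,-0.571,0.319],[-0.5,-0.571,0.319],[-0.5,-0.571,0.319],[-0.5,-0.571,0.319],[-0.5,-0.571,0.319],[-0.5,-0.571,0.319]], "hand": [1,1,1,1,1,1,1,1]}}

```text
time: 2.6
position: [439.8, -72.5, 340.7]
tcp_rot: [3.14, -0.001, 3.016]
contact_force: [0.2, 0.5, -0.2]
opening: 85.6
```

```bash
cat >> h.py <<'E'
def wcam():
    c=env.get_calibration('wrist');o=env.get_obs();T=np.eye(4);T[:3,:3]=R.from_euler('xyz',o['tcp_rot']).as_matrix();T[:3,3]=o['position'];return np.array(c['mtx']),T@np.array(c['T_tool_cam'])
def wray(W,u,v,z):
    K,T=W; d=T[:3,:3]@np.linalg.inv(K)@[u,v,1]; o=T[:3,3]; return o+d*(z-o[2])/d[2]
def wproj(W,p):
    K,T=W; q=K@(T[:3,:3].T@(np.array(p)-T[:3,3])); return q[:2]/q[2]
E
python3 - <<'E'
from h import *
import pickle
W=wcam();pickle.dump(W,open('W.pkl','wb'))
go([440,-74,340],Rt(3.014))
save('wrist','w1.png',s=1.4)
print(wproj(W,[426,-72,62]),wproj(W,[540,-86,62]))
E
```

```text
linear [-0.002 -0.007  0.003] turn [ 0.002 -0.001  0.003] pos [439.8 -72.5 340.7] q [-0.32  0.13  1.87  0.    1.14 -1.77] t 2.6 F [ 0.2  0.5 -0.2] op 85.64865192453485
[273.11898841 193.17290109] [273.6600346  307.68598001]
```

View pics/w1.png

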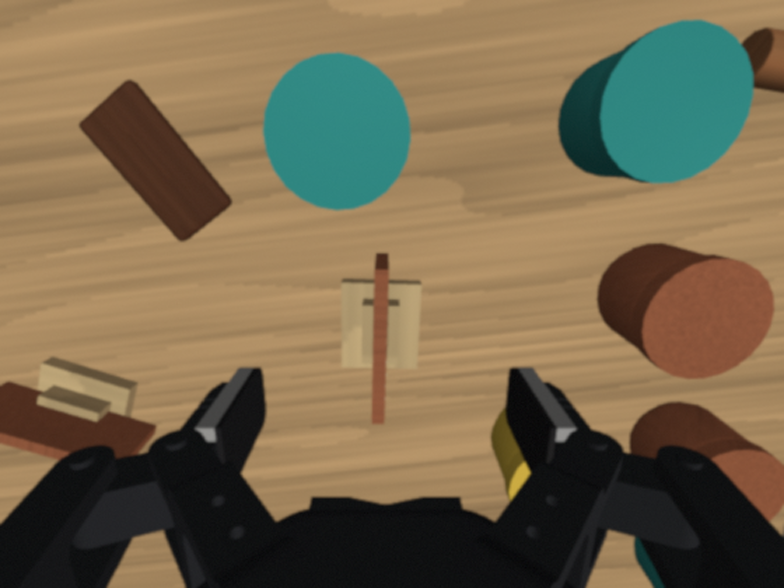

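```bash
python3 - <<'E'
from h import *
import pickle
W=pickle.load(open('W.pkl','rb'))
a=wray(W,381.7/1.4,269/1.4,62);b=wray(W,378/1.4,423/1.4,62);print(a,b,np.hypot(*(b-a)[:2]),np.arctan2(*(b-a)[[1,0]]))
im=cv2.imread('pics/w1.png')[230:440,300:460];cv2.imwrite('pics/w1c.png',cv2.resize(im,None,fx=2.8,fy=2.8,interpolation=cv2.INTER_CUBIC))
E
```

```text
[425.04623478 -72.29011596  62.        ] [533.33930396 -88.72398018  62.        ] 109.53292074320996 -0.15060452713254655
```

View pics/w1c.png

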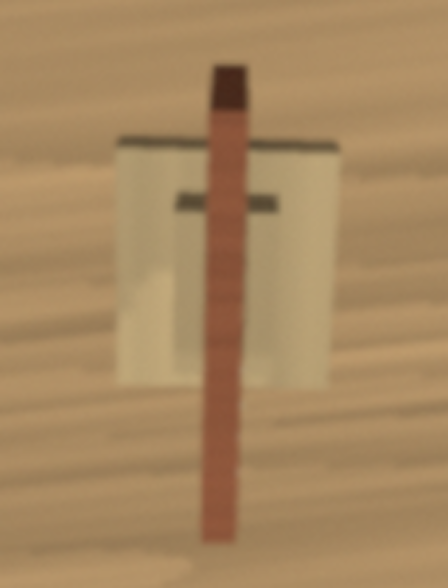

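The wrist view puts the tile's near top edge at (382,269) and its far edge at (378,423). The visible top is about 110 mm long, so the notch is at the far end. Position agrees with the top camera to about 1 mm and yaw is about -0.147. Now descending.

```bash
python3 -c "
from h import *
go([439,-74.4,197],Rt(2.995))"
```

```text
linear [ 0.002 -0.01   0.718] turn [ 0.002 -0.001  0.027] pos [439.8 -72.7 340.7] q [-0.32  0.13  1.87  0.    1.14 -1.77] t 2.65 F [ 0.  -0.2  0.3] op 85.0697590461069
```

Request:
{"op": "arm_command", "data": {"turn": [[0,0,0.027],[0,0,0.027],[0,0,0.027],[0,0,0.027],[0,0,0.027],[0,0,0.027],[0,0,0.027],[0,0,0.027],[0,0,0.027],[0,0,0.027]], "linear": [[0.002,-0.01,0.1],[0.002,-0.01,0.25],[0.002,-0.01,0.4],[0.002,-0.01,0.5],[0.002,-0.01,0.58],[0.002,-0.01,0.64],[0.002,-0.01,0.69],[0.002,-0.01,0.718],[0.002,-0.01,0.718],[0.002,-0.01,0.718]], "hand": [1,1,1,1,1,1,1,1,1,1]}}

```text
time: 3.65
position: [439.3, -74.4, 197.5]
tcp_rot: [3.14, 0.0, 2.995]
contact_force: [-0.4, -1.1, 0.1]
opening: 85.4
```

Request:
{"op": "arm_command", "data": {"turn": [[0,0,0],[0,0,0],[0,0,0],[0,0,0],[0,0,0],[0,0,0],[0,0,0],[0,0,0],[0,0,0],[0,0,0],[0,0,0],[0,0,0]], "linear": [[0,0,0],[0,0,0],[0,0,0],[0,0,0],[0,0,0],[0,0,0],[0,0,0],[0,0,0],[0,0,0],[0,0,0],[0,0,0],[0,0,0]], "hand": [0.5,0.4,0.3,0.25,0.2,0.15,0.1,0,0,0,0,0], "grip_force": 50}}

```text
time: 4.85
position: [439.3, -74.4, 197.5]
tcp_rot: [3.14, 0.0, 2.995]
contact_force: [-0.3, -0.4, 2.2]
opening: 8.5
```

```bash
python3 -c "
from h import *
go([439,-74.4,197],Rt(2.995))
save('wrist','w2.png',s=1.2)"
```

```text
linear [ 0.001 -0.     0.002] turn [0.002 0.    0.   ] pos [439.3 -74.4 197.5] q [-0.32  0.31  2.07  0.    0.76 -1.75] t 4.85 F [-0.3 -0.4  2.2] op 8.454861029235422
```

View pics/w2.png

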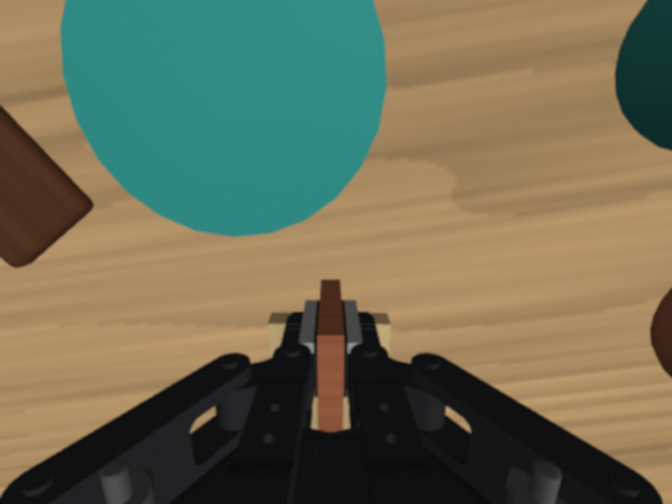

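The pads hold the tile's near end at about (330,340) and the opening of 8.5 mm fits the tile. Lifting straight up.

Request:
{"op": "arm_command", "data": {"turn": [[0,0,0],[0,0,0],[0,0,0],[0,0,0],[0,0,0],[0,0,0],[0,0,0],[0,0,0],[0,0,0]], "linear": [[0,0,-0.03],[0,0,-0.1],[0,0,-0.2],[0,0,-0.35],[0,0,-0.5],[0,0,-0.65],[0,0,-0.8],[0,0,-0.9],[0,0,-0.9]], "hand": [0,0,0,0,0,0,0,0,0], "grip_force": 70}}

```text
time: 5.8
position: [439.9, -74.8, 380.3]
tcp_rot: [3.141, 0.007, 2.995]
contact_force: [-0.3, 1.0, -2.5]
opening: 8.2
```

```bash
cat > plan.py <<'E'
from h import *
J=np.array([529,291.]); az=.504; tilt=np.radians(70); rot=Rt(az+np.pi/2,tilt)
M=rot.as_matrix(); zc=185. 
# tile axes: x=-tool x, y=tool y, z=-tool z; centre rel. TCP in tool: x -46 , z 155-5... grasp z42 vs centre 37
c=np.array([-46,0,160.])
pos=np.array([*J,zc])-M@c
print('pos',pos.round(1),'label normal',M[:,1].round(2),'lowest',zc-25*abs(M[2,2])-5*abs(M[2,1]))
go(pos,rot); go([400,100,380],Rt(az+np.pi/2)); go([*(pos[:2]),380],Rt(az+np.pi/2))
E
python3 plan.py
```

```text
pos [375.1 258.7 239.7] label normal [0.3  0.17 0.94] lowest 171.7510333129287
linear [0.568 1.602 0.699] turn [-1.435 -0.706  1.023] pos [439.9 -74.8 380.3] q [-0.33  0.1   1.8   0.    1.24 -1.75] t 5.8 F [-0.3  1.  -2.5] op 8.191681499677522
linear [ 0.325  0.835 -0.001] turn [0.004 0.008 1.172] pos [439.9 -74.8 380.3] q [-0.33  0.1   1.8   0.    1.24 -1.75] t 5.8 F [-0.3  1.  -2.5] op 8.191681499677522
linear [ 0.564  1.602 -0.002] turn [0.004 0.008 1.172] pos [439.9 -74.8 380.3] q [-0.33  0.1   1.8   0.    1.24 -1.75] t 5.8 F [-0.3  1.  -2.5] op 8.191681499677522
```

Request:
{"op": "arm_command", "data": {"turn": [[0,0,0.06],[0,0,0.15],[0,0,0.25],[0,0,0.35],[0,0,0.45],[0,0,0.53],[0,0,0.58],[0,0,0.59],[0,0,0.59]], "linear": [[0.03,0.08,0],[0.07,0.2,0],[0.12,0.34,0],[0.17,0.48,0],[0.21,0.61,0],[0.25,0.71,0],[0.27,0.77,0],[0.28,0.8,0],[0.28,0.8,0]], "hand": [0,0,0,0,0,0,0,0,0]}}

```text
time: 6.7
position: [407.4, 92.1, 378.9]
tcp_rot: [3.14, 0.004, 2.534]
contact_force: [-0.3, -0.5, -1.5]
opening: 8.2
```

```bash
python3 plan.py
```

```text
pos [375.1 258.7 239.7] label normal [0.3  0.17 0.94] lowest 171.7510333129287
linear [0.611 0.59  0.695] turn [-1.523 -0.352  0.512] pos [407.4  92.1 378.9] q [ 0.06  0.05  1.85 -0.    1.23 -0.91] t 6.7 F [-0.3 -0.5 -1.5] op 8.17257243426296
linear [ 0.053  0.011 -0.005] turn [0.004 0.005 0.584] pos [407.4  92.1 378.9] q [ 0.06  0.05  1.85 -0.    1.23 -0.91] t 6.7 F [-0.3 -0.5 -1.5] op 8.17257243426296
linear [ 0.608  0.591 -0.007] turn [0.004 0.005 0.584] pos [407.4  92.1 378.9] q [ 0.06  0.05  1.85 -0.    1.23 -0.91] t 6.7 F [-0.3 -0.5 -1.5] op 8.17257243426296
```

Request:
{"op": "arm_command", "data": {"turn": [[0,0,0.06],[0,0,0.15],[0,0,0.25],[0,0,0.35],[0,0,0.45],[0,0,0.53],[0,0,0.57],[0,0,0.584],[0,0,0.584]], "linear": [[0.06,0.06,0],[0.15,0.15,0],[0.26,0.25,0],[0.37,0.36,0],[0.47,0.46,0],[0.55,0.53,0],[0.59,0.57,0],[0.608,0.591,-0.007],[0.608,0.591,-0.007]], "hand": [0,0,0,0,0,0,0,0,0]}}

```text
time: 7.6
position: [375.5, 258.5, 379.8]
tcp_rot: [3.138, 0.003, 2.076]
contact_force: [0.5, 0.7, -1.5]
opening: 7.9
```

```bash
python3 plan.py
```

```text
pos [375.1 258.7 239.7] label normal [0.3  0.17 0.94] lowest 171.7510333129287
linear [ 0.004 -0.004  0.7  ] turn [-1.551  0.003  0.004] pos [375.5 258.5 379.8] q [ 0.45  0.11  1.78 -0.    1.24 -0.05] t 7.6 F [ 0.5  0.7 -1.5] op 7.9492098892977365
linear [-0.753 -0.276  0.001] turn [0.004 0.004 0.001] pos [375.5 258.5 379.8] q [ 0.45  0.11  1.78 -0.    1.24 -0.05] t 7.6 F [ 0.5  0.7 -1.5] op 7.9492098892977365
linear [ 0.001 -0.001 -0.001] turn [0.004 0.004 0.001] pos [375.5 258.5 379.8] q [ 0.45  0.11  1.78 -0.    1.24 -0.05] t 7.6 F [ 0.5  0.7 -1.5] op 7.9492098892977365
```

Request:
{"op": "arm_command", "data": {"turn": [[-0.06,0,0],[-0.14,0,0],[-0.24,0,0],[-0.35,0,0],[-0.46,0,0],[-0.57,0,0],[-0.66,0,0],[-0.73,0,0],[-0.78,0,0],[-0.8,0,0],[-0.8,0,0]], "linear": [[0,0,0],[0,0,0],[0,0,0],[0,0,0],[0,0,0],[0,0,0],[0,0,0],[0,0,0],[0,0,0],[0,0,0],[0,0,0]], "hand": [0,0,0,0,0,0,0,0,0,0,0]}}

```text
time: 8.7
position: [375.4, 257.7, 379.5]
tcp_rot: [2.511, 0.004, 2.075]
contact_force: [0.3, -0.6, -0.3]
opening: 8.4
```

```bash
python3 plan.py
```

```text
pos [375.1 258.7 239.7] label normal [0.3  0.17 0.94] lowest 171.7510333129287
linear [ 0.008 -0.411  0.565] turn [-0.753  0.003  0.004] pos [375.4 257.7 379.5] q [ 0.43 -0.03  2.04  0.08  0.51 -0.13] t 8.7 F [ 0.3 -0.6 -0.3] op 8.351124227902062
linear [-0.75  -0.221 -0.161] turn [0.803 0.005 0.002] pos [375.4 257.7 379.5] q [ 0.43 -0.03  2.04  0.08  0.51 -0.13] t 8.7 F [ 0.3 -0.6 -0.3] op 8.351124227902062
linear [ 0.005  0.002 -0.001] turn [0.803 0.005 0.002] pos [375.4 257.7 379.5] q [ 0.43 -0.03  2.04  0.08  0.51 -0.13] t 8.7 F [ 0.3 -0.6 -0.3] op 8.351124227902062
```

```bash
python3 - <<'E'
import numpy as np
from scipy.optimize import fsolve
D=[(.276,1.505,570.8,404.3,0),(-.01,1.85,383.8,404.1,0),(.13,1.87,440.3,340.7,0),(.31,2.07,440,197.5,0),(.10,1.80,440.7,380.3,0),(.05,1.85,411.8,378.9,0),(.11,1.78,450.5,379.8,0),(-.03,2.04,449.9,379.5,.63)]
A=[];b=[]
for q2,q3,r,z,t in D:
    A.append([1,0,np.sin(q2),np.sin(q2+q3),np.sin(t)]);b.append(r)
    A.append([0,1,np.cos(q2),np.cos(q2+q3),-np.cos(t)]);b.append(z)
p,res,rk,s=np.linalg.lstsq(np.array(A),np.array(b),rcond=None);print(p.round(),rk,s.round(2),(np.array(A)@p-b).round())
a,d,L2,L3,L6=p
for tilt in(45,50,55,60,65,70):
  for zc in (185,200):
    t=np.radians(tilt); M=160; r=np.sqrt(529**2+291**2)-M*np.sin(t); r=np.sqrt(r*r+46**2)*1; r=np.sqrt(r*r-4900); z=zc+M*np.cos(t)
    f=lambda q:[a+L2*np.sin(q[0])+L3*np.sin(q[0]+q[1])+L6*np.sin(t)-r,d+L2*np.cos(q[0])+L3*np.cos(q[0]+q[1])-L6*np.cos(t)-z]
    q=fsolve(f,[0.1,2.1]);print(tilt,zc,q.round(2),'q5',round(np.pi-t-q.sum(),2))
E
```

```text
[ -8. 111. 581. 413. 175.] 5 [5.03 3.79 0.47 0.32 0.22] [-17.   4.   1.   3.   3.  -1.  14.  -8.   0.  -0.   0.   3.  -3.   4.
   2.  -5.]
45 185 [0.1  2.18] q5 0.08
45 200 [0.08 2.15] q5 0.13
50 185 [0.1  2.25] q5 -0.08
50 200 [0.08 2.22] q5 -0.03
55 185 [0.11 2.32] q5 -0.24
55 200 [0.08 2.29] q5 -0.19
60 185 [0.13 2.38] q5 -0.42
60 200 [0.1  2.36] q5 -0.37
65 185 [0.17 2.45] q5 -0.61
65 200 [0.13 2.42] q5 -0.55
70 185 [0.22 2.51] q5 -0.81
70 200 [0.18 2.49] q5 -0.75
```

The arm model says this outward tilt would break joint 5's lower limit. I'll work out a side-pointing tool heading instead.

```bash
cat > ik.py <<'E'
from h import *
from scipy.optimize import least_squares
ey=lambda a:R.from_euler('y',a); ez=lambda a:R.from_euler('z',a)
lo=np.array([-2.89,-.75,.22,-1.18,.11,-2.7]);hi=np.array([2.89,2.08,2.7,4.32,2.71,2.7])
P=[-8,111,581,413,175]
def fk(q,hyp,s4=1):
    a,d,L2,L3,L6=P
    Rf=ez(q[0])*ey(q[1]+q[2]); Rw=Rf*ez(s4*q[3])*ey(q[4]); Rr=Rw*ez(q[5]+np.pi/2)
    p=ez(q[0]).apply([a,0,d])+(ez(q[0])*ey(q[1])).apply([0,0,L2])+Rf.apply([0,0,L3])+Rr.apply([0,0,L6])
    p=p+[ez(q[0]).apply([0,70,0]),(Rf*ez(s4*q[3])).apply([0,70,0])][hyp]
    return p,Rr
if __name__=='__main__':
    o=env.get_obs();q=np.array(o['joint_pos']);Rm=R.from_euler('xyz',o['tcp_rot'])
    for s in(1,-1):
        for h in(0,1):
            p,r=fk(q,h,s);print(s,h,(p-o['position']).round(1),(Rm.inv()*r).magnitude().round(3))
    for hyp in(0,1):
     for az in np.arange(.5,2.9,.2):
      for tilt in(65,):
        rot=Rt(az+np.pi/2,np.radians(tilt));pos=np.array([529,291,190])-rot.apply([-46,0,160])
        best=None
        for q4 in(.3,1,1.6,2.4,3):
         for q50 in (.5,1.2):
          f=lambda x:np.r_[(fk(x,hyp,S)[0]-pos)/100,(rot.inv()*fk(x,hyp,S)[1]).as_rotvec()]
          S=1 if True else -1
          x=least_squares(f,np.clip([.3,.1,2.1,q4,q50,0],lo,hi),bounds=(lo,hi))
          if best is None or x.cost<best.cost:best=x
        print(hyp,round(az,1),tilt,best.x.round(2),best.cost.round(4))
E
python3 ik.py
```

```text
Traceback (most recent call last):
  File "ik.py", line 16, in <module>
    p,r=fk(q,h,s);print(s,h,(p-o['position']).round(1),(Rm.inv()*r).magnitude().round(3))
                                                       ^^^^^^^^^^^^^^^^^^^^^^^^^^^^^^
AttributeError: 'float' object has no attribute 'round'
```

```bash
sed -i 's/(Rm.inv()\*r).magnitude().round(3)/round((Rm.inv()*r).magnitude(),3)/; s/best.cost.round(4)/round(float(best.cost),4)/' ik.py; python3 ik.py
```

```text
1 0 [ 2.   0.9 -3.3] 0.0
1 1 [4.3 1.7 1.9] 0.0
-1 0 [  7.8 -11.7  -3.3] 0.163
-1 1 [  5.7 -12.9  -8.4] 0.163
0 0.5 65 [ 0.35  0.13  2.42  2.62  0.51 -2.7 ] 0.0117
0 0.7 65 [ 0.21  0.14  2.45  2.36  0.67 -2.7 ] 0.0003
0 0.9 65 [ 0.04  0.17  2.42  1.96  0.84 -2.58] 0.0
0 1.1 65 [-0.08  0.22  2.34  1.64  1.   -2.5 ] 0.0
0 1.3 65 [-0.15  0.29  2.23  1.4   1.15 -2.46] 0.0
0 1.5 65 [-0.17  0.36  2.1   1.22  1.29 -2.44] 0.0
0 1.7 65 [-0.16  0.44  1.96  1.07  1.44 -2.43] 0.0
0 1.9 65 [-0.14  0.52  1.81  0.94  1.58 -2.44] 0.0
0 2.1 65 [-0.1   0.6   1.66  0.83  1.72 -2.45] 0.0
0 2.3 65 [-0.05  0.67  1.5   0.74  1.86 -2.48] 0.0
0 2.5 65 [ 0.    0.75  1.34  0.64  2.   -2.53] 0.0
0 2.7 65 [ 0.06  0.82  1.19  0.55  2.14 -2.6 ] 0.0
1 0.5 65 [ 0.59  0.1   2.15 -1.18  0.11  1.24] 0.0424
1 0.7 65 [ 0.57  0.14  2.48  2.64  0.56 -2.7 ] 0.0187
1 0.9 65 [ 0.4   0.16  2.5   2.34  0.72 -2.7 ] 0.0031
1 1.1 65 [ 0.2   0.22  2.48  2.01  0.9  -2.7 ] 0.0
1 1.3 65 [ 0.04  0.28  2.39  1.63  1.05 -2.62] 0.0
1 1.5 65 [-0.05  0.36  2.26  1.36  1.19 -2.57] 0.0
1 1.7 65 [-0.09  0.44  2.11  1.15  1.33 -2.54] 0.0
1 1.9 65 [-0.09  0.51  1.95  0.99  1.47 -2.53] 0.0
1 2.1 65 [-0.06  0.59  1.78  0.85  1.62 -2.53] 0.0
1 2.3 65 [-0.03  0.67  1.61  0.74  1.76 -2.55] 0.0
1 2.5 65 [ 0.02  0.75  1.45  0.63  1.91 -2.58] 0.0
1 2.7 65 [ 0.08  0.82  1.28  0.53  2.06 -2.64] 0.0
```

```bash
cat > plan2.py <<'E'
from ik import *
import sys
def pose(az,tilt,zc,off=-46):
    rot=Rt(az+np.pi/2,np.radians(tilt)); return np.array([529,291,zc])-rot.apply([off,0,160]),rot
if __name__=='__main__':
    q=np.array(env.get_obs()['joint_pos'])
    for w in [(1.05,36,250),(1.65,36,250),(1.65,63,220),(1.65,63,190)]:
        pos,rot=pose(*w)
        x=least_squares(lambda x:np.r_[(fk(x,0)[0]-pos)/100,(rot.inv()*fk(x,0)[1]).as_rotvec()],q,bounds=(lo,hi));q=x.x
        print(w,pos.round(),q.round(2),round(float(x.cost),4)); go(pos,rot)
E
python3 plan2.py
```

```text
(1.05, 36, 250) [442. 232. 379.] [ 0.18  0.07  1.92  0.66  0.83 -1.24] 0.0
linear [-0.273  0.186  0.138] turn [ 0.001  0.413 -0.559] pos [375.4 257.7 379.5] q [ 0.43 -0.03  2.04  0.08  0.51 -0.13] t 8.7 F [ 0.3 -0.6 -0.3] op 8.351124227902062
(1.65, 36, 250) [491. 194. 379.] [ 0.04  0.22  1.74  0.66  1.28 -1.84] 0.0
linear [-0.559  0.281  0.208] turn [-1.000e-03  8.620e-01 -1.177e+00] pos [375.4 257.7 379.5] q [ 0.43 -0.03  2.04  0.08  0.51 -0.13] t 8.7 F [ 0.3 -0.6 -0.3] op 8.351124227902062
(1.65, 63, 220) [494. 145. 293.] [-0.16  0.37  1.95  1.07  1.41 -2.34] 0.0
linear [-0.778 -0.056  0.5  ] turn [-0.533  1.122 -0.951] pos [375.4 257.7 379.5] q [ 0.43 -0.03  2.04  0.08  0.51 -0.13] t 8.7 F [ 0.3 -0.6 -0.3] op 8.351124227902062
(1.65, 63, 190) [494. 145. 263.] [-0.16  0.41  1.99  1.08  1.38 -2.4 ] 0.0
linear [-0.778 -0.145  0.621] turn [-0.533  1.122 -0.951] pos [375.4 257.7 379.5] q [ 0.43 -0.03  2.04  0.08  0.51 -0.13] t 8.7 F [ 0.3 -0.6 -0.3] op 8.351124227902062
```

Request:
{"op": "arm_command", "data": {"turn": [[0,0.04,-0.06],[0,0.1,-0.14],[0,0.17,-0.23],[0,0.24,-0.32],[0,0.3,-0.41],[0,0.36,-0.48],[0,0.4,-0.54],[0,0.413,-0.559],[0,0.413,-0.559],[0,0.413,-0.559]], "linear": [[-0.03,0.02,0.015],[-0.07,0.045,0.035],[-0.11,0.075,0.055],[-0.16,0.11,0.08],[-0.2,0.135,0.1],[-0.235,0.16,0.12],[-0.26,0.18,0.13],[-0.273,0.186,0.138],[-0.273,0.186,0.138],[-0.273,0.186,0.138]], "hand": [0,0,0,0,0,0,0,0,0,0]}}

```text
time: 9.7
position: [442.1, 232.2, 379.1]
tcp_rot: [2.513, -0.0, 2.621]
contact_force: [-0.0, -0.1, -1.1]
opening: 8.1
```

```bash
python3 plan2.py; python3 ik.py | head -2
```

```text
(1.05, 36, 250) [442. 232. 379.] [ 0.18  0.07  1.92  0.66  0.83 -1.24] 0.0
linear [-0.001  0.002 -0.001] turn [ 0.  0. -0.] pos [442.1 232.2 379.1] q [ 0.17  0.07  1.93  0.67  0.83 -1.27] t 9.7 F [-0.  -0.1 -1.1] op 8.090958535909172
(1.65, 36, 250) [491. 194. 379.] [ 0.04  0.22  1.74  0.66  1.28 -1.84] 0.0
linear [-0.306 -0.037 -0.029] turn [ 0.     0.449 -0.618] pos [442.1 232.2 379.1] q [ 0.17  0.07  1.93  0.67  0.83 -1.27] t 9.7 F [-0.  -0.1 -1.1] op 8.090958535909172
(1.65, 63, 220) [494. 145. 293.] [-0.16  0.37  1.95  1.07  1.41 -2.34] 0.0
linear [-0.443 -0.454  0.205] turn [-0.582  0.586 -0.501] pos [442.1 232.2 379.1] q [ 0.17  0.07  1.93  0.67  0.83 -1.27] t 9.7 F [-0.  -0.1 -1.1] op 8.090958535909172
(1.65, 63, 190) [494. 145. 263.] [-0.16  0.41  1.99  1.08  1.38 -2.4 ] 0.0
linear [-0.443 -0.542  0.326] turn [-0.582  0.586 -0.501] pos [442.1 232.2 379.1] q [ 0.17  0.07  1.93  0.67  0.83 -1.27] t 9.7 F [-0.  -0.1 -1.1] op 8.090958535909172
1 0 [ 1.5 -6.6 -3.1] 0.0
1 1 [ 21.8 -18.3  36.2] 0.0
```

Request:
{"op": "arm_command", "data": {"turn": [[0,0.04,-0.06],[0,0.11,-0.15],[0,0.18,-0.25],[0,0.26,-0.36],[0,0.33,-0.46],[0,0.39,-0.54],[0,0.43,-0.6],[0,0.449,-0.618],[0,0.449,-0.618],[0,0.449,-0.618]], "linear": [[-0.03,0,0],[-0.075,-0.01,-0.005],[-0.125,-0.015,-0.01],[-0.18,-0.02,-0.015],[-0.23,-0.03,-0.02],[-0.27,-0.033,-0.025],[-0.295,-0.036,-0.028],[-0.306,-0.037,-0.029],[-0.306,-0.037,-0.029],[-0.306,-0.037,-0.029]], "hand": [0,0,0,0,0,0,0,0,0,0]}}

```text
time: 10.7
position: [490.0, 193.9, 379.5]
tcp_rot: [2.513, -0.0, -3.063]
contact_force: [0.1, -0.1, -1.2]
opening: 8.2
```

```bash
python3 plan2.py
```

```text
(1.05, 36, 250) [442. 232. 379.] [ 0.18  0.07  1.92  0.66  0.83 -1.24] 0.0
linear [0.223 0.17  0.124] turn [-0.    -0.449  0.617] pos [490.  193.9 379.5] q [ 0.03  0.22  1.75  0.66  1.28 -1.85] t 10.7 F [ 0.1 -0.1 -1.2] op 8.210041124404215
(1.65, 36, 250) [491. 194. 379.] [ 0.04  0.22  1.74  0.66  1.28 -1.84] 0.0
linear [-0.003 -0.002 -0.001] turn [ 0.     0.    -0.001] pos [490.  193.9 379.5] q [ 0.03  0.22  1.75  0.66  1.28 -1.85] t 10.7 F [ 0.1 -0.1 -1.2] op 8.210041124404215
(1.65, 63, 220) [494. 145. 293.] [-0.16  0.37  1.95  1.07  1.41 -2.34] 0.0
linear [-0.003 -0.453  0.208] turn [-0.6    0.    -0.001] pos [490.  193.9 379.5] q [ 0.03  0.22  1.75  0.66  1.28 -1.85] t 10.7 F [ 0.1 -0.1 -1.2] op 8.210041124404215
(1.65, 63, 190) [494. 145. 263.] [-0.16  0.41  1.99  1.08  1.38 -2.4 ] 0.0
linear [-0.003 -0.541  0.329] turn [-0.6    0.    -0.001] pos [490.  193.9 379.5] q [ 0.03  0.22  1.75  0.66  1.28 -1.85] t 10.7 F [ 0.1 -0.1 -1.2] op 8.210041124404215
```

Request:
{"op": "arm_command", "data": {"turn": [[-0.05,0,0],[-0.12,0,0],[-0.21,0,0],[-0.3,0,0],[-0.39,0,0],[-0.47,0,0],[-0.54,0,0],[-0.58,0,0],[-0.6,0,0],[-0.6,0,0],[-0.6,0,0]], "linear": [[0,-0.04,0.02],[0,-0.09,0.04],[0,-0.16,0.075],[0,-0.23,0.105],[0,-0.3,0.14],[0,-0.36,0.165],[0,-0.41,0.19],[0,-0.44,0.2],[-0.003,-0.453,0.208],[-0.003,-0.453,0.208],[-0.003,-0.453,0.208]], "hand": [0,0,0,0,0,0,0,0,0,0,0]}}

```text
time: 11.8
position: [494.5, 145.5, 293.0]
tcp_rot: [2.043, 0.001, -3.063]
contact_force: [-0.7, 0.4, -0.5]
opening: 7.9
```

```bash
python3 plan2.py|tail -3; python3 - <<'E'
from h import *
save('scene','s3.png',(170,0,560,290),2)
save('top','t3.png',(60,80,340,290),2.8)
E
```

```text
linear [ 0.    -0.002 -0.001] turn [-0.001  0.001  0.   ] pos [494.5 145.5 293. ] q [-0.18  0.4   1.95  1.06  1.42 -2.37] t 11.8 F [-0.7  0.4 -0.5] op 7.941852696598176
(1.65, 63, 190) [494. 145. 263.] [-0.16  0.41  1.99  1.08  1.38 -2.4 ] 0.0
linear [ 0.    -0.136  0.068] turn [-0.001  0.001  0.   ] pos [494.5 145.5 293. ] q [-0.18  0.4   1.95  1.06  1.42 -2.37] t 11.8 F [-0.7  0.4 -0.5] op 7.941852696598176
```

View pics/s3.png

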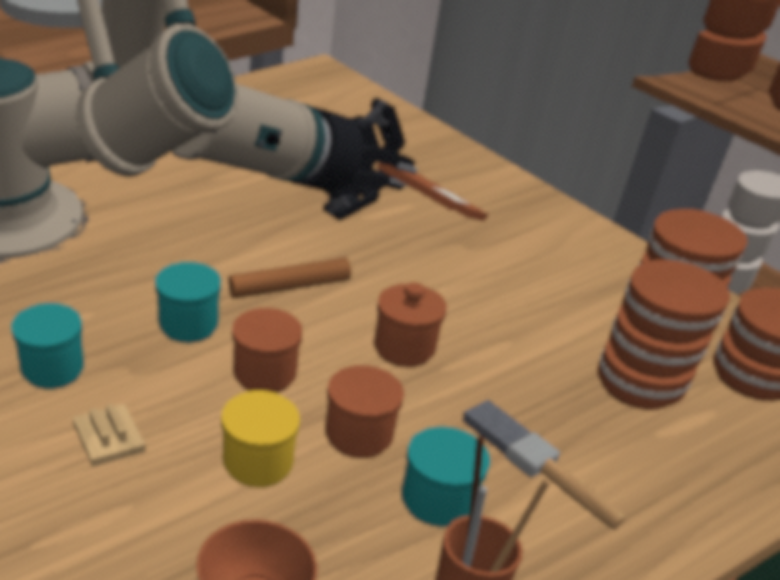

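View pics/t3.png

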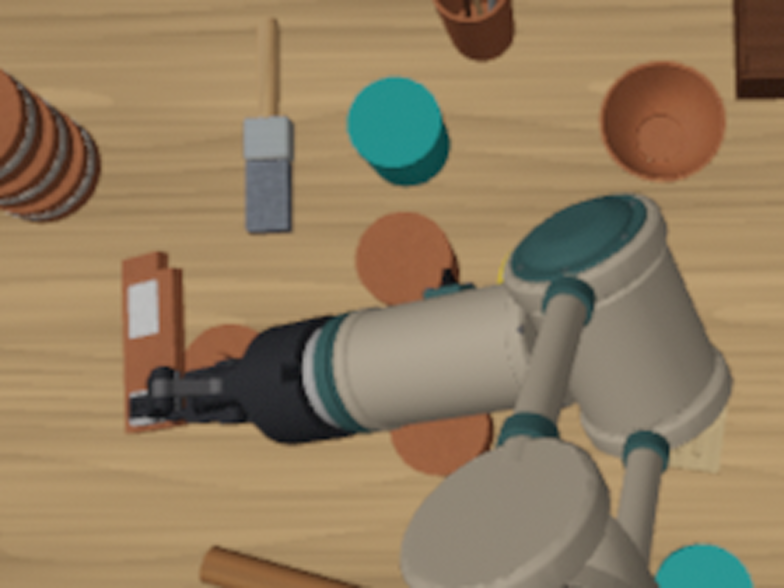

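The label faces up and is uncovered, and the notch is at the far end. The tile centre in the top crop is about (150,345). I'll check that against the jar.

```bash
python3 - <<'E'
from h import *
print('tile',ray('top',60+150/2.8,80+345/2.8,220))
print('label mid seen',ray('top',60+143/2.8,80+310/2.8,220))
o=env.get_obs();r=R.from_euler('xyz',o['tcp_rot']);c=o['position']+r.apply([-46,0,160]);print('model tile',c,proj('top',c)*1, (proj('top',c)-[60,80])*2.8)
print('scene proj',(proj('scene',c)-[170,0])*2)
print('lid top',ray('top',199/1.4,298/1.4,70),'scene knob',ray('scene',170+413/2,289/2,92),'scene lid ctr',ray('scene',170+412/2,304/2,70))
a=cv2.imread('pics/top1.png')[255:345,150:250];b=cv2.imread('pics/sc1.png')[185:265,480:570]
cv2.imwrite('pics/j.png',np.hstack([cv2.resize(a,(400,360),interpolation=2),cv2.resize(b,(405,360),interpolation=2)]))
E
```

```text
tile [525.20593703 294.68722841 220.        ]
label mid seen [549.28842573 300.71858135 220.        ]
model tile [529.09313144 291.31088161 220.46735924] [115.34109768 201.12404617] [154.9550735  339.14732928]
scene proj [430.70539132 188.96317522]
lid top [525.806896   295.46585523  70.        ] scene knob [529.89271608 292.21619051  92.        ] scene lid ctr [530.24108962 294.8280406   70.        ]
```

View pics/j.png

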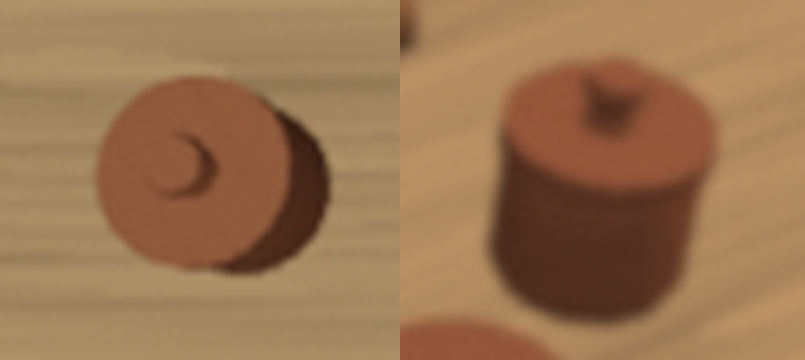

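```bash
python3 - <<'E'
from h import *
o=env.get_obs();go(np.array(o['position'])+[-1,3,-34],R.from_euler('xyz',o['tcp_rot']))
E
```

```text
linear [ 0.004 -0.144  0.091] turn [0. 0. 0.] pos [494.4 145.6 293.2] q [-0.18  0.4   1.95  1.06  1.42 -2.37] t 11.9 F [ 0.   0.  -1.7] op 8.1181120566514
```

Request:
{"op": "arm_command", "data": {"turn": [[0,0,0],[0,0,0],[0,0,0],[0,0,0],[0,0,0],[0,0,0],[0,0,0],[0,0,0],[0,0,0],[0,0,0]], "linear": [[0,-0.02,0.013],[0,-0.06,0.038],[0,-0.1,0.063],[0.004,-0.13,0.082],[0.004,-0.144,0.091],[0.004,-0.144,0.091],[0.004,-0.144,0.091],[0.004,-0.144,0.091],[0.004,-0.144,0.091],[0.004,-0.144,0.091]], "hand": [0,0,0,0,0,0,0,0,0,0]}}

```text
time: 12.9
position: [493.4, 148.6, 259.5]
tcp_rot: [2.043, 0.002, -3.063]
contact_force: [-0.7, 0.2, -1.3]
opening: 8.4
```

```bash
python3 - <<'E'
from h import *
o=env.get_obs();r=R.from_euler('xyz',o['tcp_rot']);c=o['position']+r.apply([-46,0,160]);print('tile',c.round(1),'normal z',r.as_matrix()[2,1].round(3),'q',np.round(o['joint_pos'],2),'v',np.abs(o['joint_vel']).max(),o['time'],o['opening'])
save('scene','s4.png',(170,0,560,290),2)
E
```

```text
tile [528.2 294.3 186.8] normal z 0.891 q [-0.18  0.45  1.98  1.07  1.37 -2.44] v 0.001849580443208117 12.9 8.448454524056531
```

View pics/s4.png

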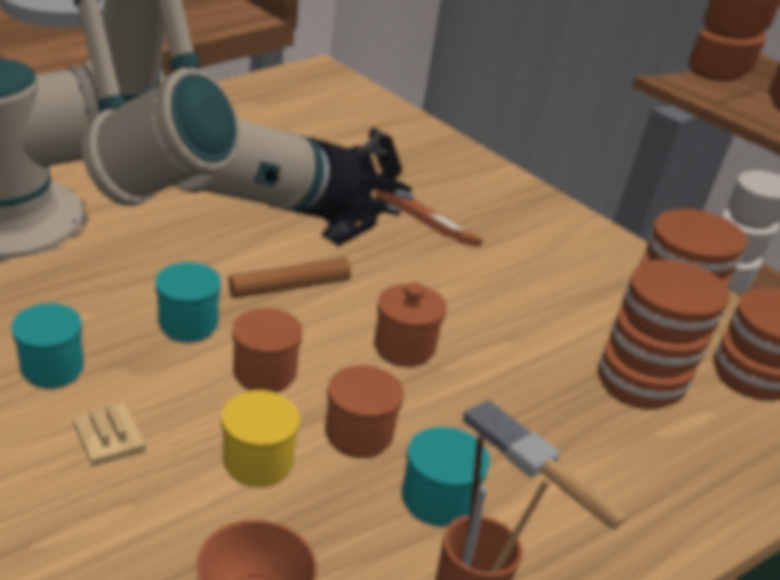

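The picture shows the tile held at about (430,216) with the label up, above the knob jar at (411,325). The jars and bowl in view have not moved since the previous picture. Handing in.

```bash
python3 -c "
from bench import env
print(env.close_job())"
```

```text
the job is handed in; nothing more can be done
None
```

I took the notched tile by the end away from the notch and handed the job in with it still held, motionless, above the knob jar at about 13 s.

- **Position:** the tile's centre comes out at (528, 294, 187) mm from the arm's pose. I measured the jar axis at about (528, 294.5), and the two cameras disagreed there by about 4 mm.
- **Clearance:** the tile's lowest edge is about 80 mm above the knob and 100 mm above the lid rim.
- **Label:** it faces up, with the tile tilted about 63° over from upright. The label was uncovered in the top and scene pictures.
- **Stillness and grip:** joint speeds were near zero, the opening read 8.4 mm on the 9 mm tile, and contact forces at the stops I read were under 3 N.
- **Other objects:** the jars and bowl look unmoved in the last scene picture. That crop does not show the plain tile, but the arm never went near it.

The planned outward tilt would have broken joint 5's range, so I turned the tool to point sideways instead. That left joint 6 at -2.44 rad against its limit of -2.7.

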